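# Brush out the spice grinder's cup

## Robot

A 6-joint arm with a two-finger parallel gripper is mounted at the origin on a cart in front of the work surface, level with it; the furniture and walls round the work are solid. World frame = base frame: x ahead of the robot, y to its left, z up, the work surface at z = 0. Lengths are in m, angles in rad, forces in N, time in s.
With the tool pointing down it reaches from about 0.375 to 0.9 m from the base axis. Payload 3.1 kg.
Tool frame: the origin (TCP) lies at the very end of the fingers, on their centre line; the grasp point (between the pads) lies 19 mm behind it; z points along the fingers, y is the line along which they close (so a half turn about z gives the same grasp; the last joint's range is limited). The gripper opens to 85 mm and grips with 20 to 120 N. Pads are 22 mm wide; open, the fingers measure 114 mm over their backs; the gripper's body (76 mm by 85 mm) begins 54 mm behind the grasp point. The pads swing forward as they close: fully open they stand 13 mm farther back than shut.
Start: joints at [-1.29, 0.527, 1.433, -0, 1.181, -0.178], TCP at [0.277, -0.56, 0.231] pointing down, gripper open.
Joint ranges: [-3.08, 3.08], [-0.75, 2.2], [0.22, 2.44], [-1.43, 4.57], [0, 2.65], [-2.85, 2.85]. Speed limits (rad/s): [2.79, 2.79, 3.14, 3.14, 3.14, 3.14].

## Interface

Orientations are given as a unit quaternion [x, y, z, w].
In Python, from station import sense, snapshot, camera_params, sign_off gives the robot as it stands.
- The arm moves only by the shell command python3 -m handwheel 'ROWS' [OPENING] [FORCE]. ROWS is JSON, a list that holds one entry, the list of rows, each a list of 4 numbers: the shift along the tool's x, y, z in units of 25 mm (1.0 is 25 mm), then the turn about the tool's z in units of 6 degrees (1.0 is 6 degrees). A call has 1 to 20 rows; each row shifts and turns the commanded pose from where the row before left it, along the tool's axes as they then stand; what a row does not reach is not made up. A row lasts 1/8 s, in which the tool goes at most 62.5 mm and 10.7 degrees, less where a joint would pass 70% of its speed; a pose out of reach is approached as far as the arm can. A call is refused whole if a number of a shift passes 1 or a number of a turn 1, either way. A call with a gripper value outside its range is refused whole. OPENING is the finger opening in mm, from 0 to 85.4, set as the call begins (- or left out, the last holds). The fingers move at their own pace and stop on an object; FORCE is the grip in N (left out, the last holds). Time passes only in rows, so rows that do not move let the fingers close. It gives the time, the measured TCP pose, the force, the opening and the grip force at its end, in the units of the state.
- sense(): the state, without advancing time (a new reading comes with each control period).
- snapshot(name): name is "scene" or "top" or "wrist"; returns (picture, depth): 384x512x3 uint8, red, green, blue; 384x512 float32, m along the optical axis (not along the pixel's ray), 0 where there is no reading.
- camera_params(name): a dict with "mtx" (3x3 intrinsics, pixels), "extrinsics" (4x4, takes a point from camera to world coordinates); the wrist camera has in their place "hand_eye" (4x4, takes a point from camera to tool coordinates, whose origin is the TCP and whose axes are the flange's). Camera axes: x right, y up, looking along -z (the intrinsics and any distortion apply to the point x, -y, -z); pixel columns grow to the right and rows downward; lengths in m; the calibration is good to about 2 mm. A picture is of the moment at which its call begins: read the wrist's pose just before it. camera_params takes no time and is no camera call.
- sign_off(): hands the job in; it is judged then, once.
The state is a dict: "t": time; "q": joint angles; "qd": joint speeds; "tau": joint torques, N m; "tcp_pos": TCP position; "tool_rot": TCP orientation; "force": force on the tool from outside, world axes, zero at the start; "ft_torque": the same for the moment, N m; "finger_gap": opening from 0.0 (shut) to 1.0 (fully open); "gripper_force": force on a finger pad.
Only numpy, scipy, OpenCV 4.12 (cv2) and the standard library are available. Lean on these libraries where they do the work, as an engineer would, in place of code of your own. Each camera call takes 0.05 s, during which the arm holds its last target. There are 200 camera calls.

## Task

Brush out the cup of the spice grinder. First make the machine safe: push its sprung selector down and turn it clockwise to the locked place, where it must spring up again. Then take the brush from its pot and scrub up and down inside the cup, right down to the floor between the wings of the blade cross (feel for the gaps): two strokes to the floor in the half away from the selector, then two in the half next to it, each time drawn up at least half the cup's depth; finally stand the brush back in its pot, head down, and leave the other things where they are.

Things in the scene. Friction and masses are not known exactly. Their poses are not given: they have to be found in the camera images.
- grinder: Electric spice grinder, lid off, fixed on the worktop: grey housing 200 mm long (x), 108 mm wide (y). Origin: centre of its underside; x runs along it from the selector end (-x, on the robot's right, deck 92 mm high) to the cup end (+x, on its left), z up. Cup axis at x = +45 mm, selector axis at x = -56 mm.
- cup_floor (a point): Centre of the floor of the grinder's round steel cup, 38 mm above the worktop; axes as the grinder's (x points away from the selector: half away from the selector: x > 0, half next to it: x < 0). The cup is open at the top, 80 mm wide inside, 94 mm deep, wall 4 mm.
- cup_rim (a point): Centre of the cup's mouth, 132 mm above the worktop, 94 mm above the cup's floor. Keep the arm clear of the room: the tall fridge's door runs from x 0.42, y -0.15 m to x 0.56, y -0.70 m in the robot's frame, its handles 45 mm out; the wall cabinet's underside is 0.51 m above the worktop, its front at x 0.59 for y 0.15 and x 0.52 for y 0.45.
- blade_hub (a point): Top of the hub (13 mm wide) at the cup's centre, 17 mm above its floor. It carries a cross of four wings 90 degrees apart, each to 30 mm from the axis, 8 mm wide, top 12 mm above the floor. The cross's angle varies and is not reported: the brush reaches the floor only between two wings, over a wing it stops 12 mm higher. The drive holds it (0.25 N m).
- selector_turn (a joint): Angle of the selector, rad: 0 = run (as found; a dot on the deck), 1.047 (60 degrees, end stop) = locked (a double bar); grows clockwise seen from above. A gate blocks the turn unless the selector is pushed down more than 7.5 mm, nearly to its stop; let go at either end it springs up and is held there. It turns easily (0.02 N m).
- selector_press (a joint): How far the selector is pushed down, m: 0 = up, 0.008 = fully down (end stop). Spring 4 N at the top, 8.5 N fully down; let go between its two places it stays caught down.
- selector_grip (a point): Point on the selector's axis at which to grip it, 125 mm above the worktop while up; its x axis runs along the black bar handle, y across it (both turn with it), z up. The bar is 44 mm long, 14 mm wide, from 16 mm below this point to 11 mm above it, on a disc 49 mm wide.
- brush: Long round brush, 197 mm, about 70 g: bristle head 16 mm wide, 50 mm long (stiff), wire stem 6 mm, steel ferrule, then a wooden handle, 15 mm wide from 125 to 178 mm above the bristle end. Origin on its axis 18 mm above that end; z runs to the handle's top. At the start it stands head down in the pot, leaning on the rim by about 20 degrees, more or less towards the robot.
- brush_tip (a point): Middle of the flat bristle end of the brush, on its axis; z as the brush's.
- brush_grip (a point): Point on the brush's axis in the middle of the wooden handle, 152 mm from the bristle end, 45 mm below the handle's top: the place to grip (15 mm wide, round); z as the brush's.
- brush_pot: Plain grey metal tumbler in which the brush stands, loose, about 0.4 kg, 69 mm wide at the rim, 100 mm high. Origin: centre of its underside, z up. Inside about 54 mm wide at the mouth, 32 mm at its floor, which is 12 mm above the worktop.
- glass: Clear drinking glass, a bystander, 81 mm wide, 93 mm high; it and the brush pot stand left of the grinder, one behind the other, either way round. Origin: centre of its underside.
- lid: The grinder's clear round lid, a bystander standing mouth down, back left of the grinder, 98 mm wide, 52 mm high. Origin: centre of its underside.
- spice_jar: Spice jar with a dark cap, a bystander behind the grinder, 41 mm wide, 105 mm high. Origin: centre of its underside.

How it is judged:
By the outcome, as a careful person would: the job done as asked, in the order asked, and still so for the second after the job is handed in, with the robot touching nothing.
It also fails if it takes over 72 s, if anything falls off the work surface, if the arm or the gripper's body presses on something with over 40 N, if the wrist force passes 120 N, or if a joint passes its speed limit or range.

## Working session

There is one attempt and no reset: what is moved stays moved. The work goes in short steps, Python scripts to look and compute and a shell command to move; the robot and the scene stay as the last step left them, time stands still between calls to the robot, and variables do not carry over. Pictures are saved under pics/ and viewed, at most 10 in all, crops included, and the job is handed in when it is done.

```bash
ls; mkdir -p pics; cat > h.py <<'E'
import numpy as np, cv2
from station import sense, snapshot, camera_params
from scipy.spatial.transform import Rotation as R
def T(s):
    M=np.eye(4);M[:3,:3]=R.from_quat(s["tool_rot"]).as_matrix();M[:3,3]=s["tcp_pos"];return M
def E(name,s=None):
    c=camera_params(name)
    return np.array(c["mtx"]),(np.array(c["extrinsics"]) if name!="wrist" else T(s)@np.array(c["hand_eye"]))
def ray(K,M,u,v):
    d=np.array([(u-K[0,2])/K[0,0],-(v-K[1,2])/K[1,1],-1.]);return M[:3,3],M[:3,:3]@d
def onz(K,M,u,v,z):
    o,d=ray(K,M,u,v);return o+d*(z-o[2])/d[2]
def cloud(K,M,dep):
    v,u=np.mgrid[:dep.shape[0],:dep.shape[1]]
    P=np.stack([(u-K[0,2])/K[0,0]*dep,-(v-K[1,2])/K[1,1]*dep,-dep],-1)
    return P@M[:3,:3].T+M[:3,3]
def proj(K,M,p):
    q=np.linalg.inv(M)@np.append(p,1);return K[0,2]+K[0,0]*q[0]/-q[2],K[1,2]-K[1,1]*q[1]/-q[2]
def state():
    s=sense();print("t",round(s["t"],2),"tcp",np.round(s["tcp_pos"],4),"F",np.round(s["force"],1),"gap",round(s["finger_gap"]*85.4,1),"gf",s["gripper_force"]);print("axes(cols)",np.round(T(s)[:3,:3],3).tolist(),"q",np.round(s["q"],2));return s
E
python3 - <<'E'
from h import *
s=state()
for n in ("scene","top"):
    im,d=snapshot(n);np.savez("pics/%s0.npz"%n,im=im,d=d);cv2.imwrite("pics/%s0.png"%n,im[...,::-1])
    K,M=E(n);print(n,K.round(1).tolist(),M.round(3).tolist(),camera_params(n).keys())
print(camera_params("wrist"))
E
```

```text
pics
t 0.0 tcp [ 0.2766 -0.5596  0.2303] F [ 0.5 -0.3 -0.1] gap 85.6 gf 0.0
axes(cols) [[0.897, 0.443, -0.001], [0.443, -0.897, 0.002], [0.0, -0.002, -1.0]] q [-1.29  0.53  1.43  0.    1.18 -0.18]
scene [[499.5, 0.0, 257.1], [0.0, 499.5, 193.4], [0.0, 0.0, 1.0]] [[-0.598, 0.368, -0.712, -0.303], [-0.801, -0.296, 0.52, 0.768], [-0.019, 0.882, 0.472, 0.633], [0.0, 0.0, 0.0, 1.0]] dict_keys(['mtx', 'extrinsics'])
top [[375.8, 0.0, 257.6], [0.0, 375.8, 196.6], [0.0, 0.0, 1.0]] [[-0.018, 0.997, -0.081, 0.435], [-0.999, -0.021, -0.032, 0.185], [-0.034, 0.081, 0.996, 0.972], [0.0, 0.0, 0.0, 1.0]] dict_keys(['mtx', 'extrinsics'])
{'mtx': array([[330.02114438,   0.        , 258.98630594],
       [  0.        , 330.02114438, 194.85406095],
       [  0.        ,   0.        ,   1.        ]]), 'hand_eye': array([[-5.34724187e-05,  9.63364569e-01,  2.68195274e-01,
         6.76392795e-02],
       [ 9.99999920e-01, -5.51061947e-05,  3.97321580e-04,
        -5.73203118e-04],
       [ 3.97544754e-04,  2.68195273e-01, -9.63364488e-01,
        -1.41938571e-01],
       [ 0.00000000e+00,  0.00000000e+00,  0.00000000e+00,
         1.00000000e+00]])}
```

View pics/top0.png

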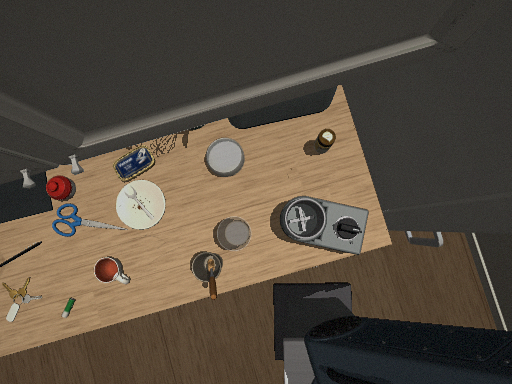

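View pics/scene0.png

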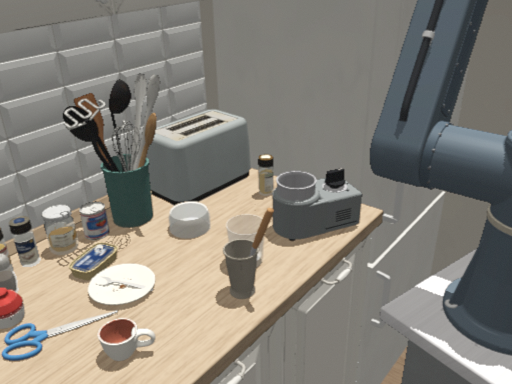

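Top view: cup mouth at about (304,219), selector (347,229), glass (234,234), and the pot (206,266) with the brush handle end near (212,297). The lid is at (225,156) and the jar at (326,139). The scene view agrees, with the brush leaning out of the grey pot at (240,265).

```bash
python3 - <<'E'
from h import *
f=np.load("pics/top0.npz");im,d=f["im"],f["d"];K,M=E("top");P=cloud(K,M,d);Z=P[...,2]
v,u=np.mgrid[:384,:512]
def box(a,b,c,e):return (u>=a)&(u<b)&(v>=c)&(v<e)&(d>0)
print("table z",np.median(Z[box(140,170,240,255)]))
def fitc(pts):
    A=np.c_[2*pts,np.ones(len(pts))];x=np.linalg.lstsq(A,(pts**2).sum(1),rcond=None)[0];return x[:2],np.sqrt(x[2]+x[0]**2+x[1]**2)
m=box(275,330,190,250)&(abs(Z-.132)<.006);p=P[m];c,r=fitc(p[:,:2]);print("cup rim",c,r,m.sum(),p[:,2].mean())
deck=box(320,375,200,260)&(abs(Z-.092)<.006);p=P[deck];
rect=cv2.minAreaRect((p[:,:2]*1000).astype(np.float32));print("deck",deck.sum(),rect, p[:,2].mean())
h=box(280,375,195,260)&(Z>.05);rect=cv2.minAreaRect((P[h][:,:2]*1000).astype(np.float32));print("housing",rect,cv2.boxPoints(rect).tolist())
b=box(325,370,215,245)&(Z>.115);p=P[b];print("bar",b.sum(),p.mean(0),p[:,2].max(),cv2.minAreaRect((p[:,:2]*1000).astype(np.float32)))
m=box(188,225,248,285)&(abs(Z-.1)<.006);p=P[m];c,r=fitc(p[:,:2]);print("pot",c,r,m.sum(),cv2.minEnclosingCircle((p[:,:2]*1000).astype(np.float32)))
b=box(195,225,255,305)&(Z>.108);p=P[b];print("brush",b.sum(),p[:,2].max())
for z in np.arange(.11,.2,.01):
    q=p[abs(p[:,2]-z)<.005]
    if len(q):print(q.mean(0).round(4),len(q))
for n,bx in (("glass",(215,255,215,255)),("lid",(200,250,130,180)),("jar",(312,340,125,158))):
    m=box(*bx)&(Z>.03);p=P[m];print(n,p[:,2].max(),cv2.minEnclosingCircle((p[:,:2]*1000).astype(np.float32)))
cv2.imwrite("pics/c0.png",cv2.resize(im[185:305,190:380,::-1],None,fx=4,fy=4,interpolation=cv2.INTER_CUBIC))
E
```

```text
table z 0.00037820745101219133
cup rim [0.45411275 0.10883557] 0.04246722885756021 287 0.13116563549249255
deck 1577 ((433.4938049316406, 24.12873077392578), (115.14640045166016, 107.8904037475586), 76.57613372802734) 0.09207525095113779
housing ((442.95343017578125, 64.78913879394531), (198.64810180664062, 109.00216674804688), 76.56976318359375) [[366.8736267089844, -19.160247802734375], [472.8949890136719, -44.477230072021484], [519.033203125, 148.738525390625], [413.0118713378906, 174.05551147460938]]
bar 140 [0.43085025 0.01356024 0.13350755] 0.13873698948720836 ((441.08868408203125, 26.774099349975586), (78.82654571533203, 27.64145851135254), 76.51594543457031)
pot [0.34801646 0.33565015] 0.03231033102757661 135 ((347.6366271972656, 335.7279052734375), 34.26128387451172)
brush 155 0.1996547747177112
[0.327  0.3208 0.1104] 4
[0.3256 0.3193 0.1197] 8
[0.3225 0.3177 0.1298] 13
[0.3197 0.3169 0.1409] 13
[0.3164 0.3142 0.1498] 16
[0.3125 0.3114 0.1602] 18
[0.3108 0.3111 0.1687] 11
[0.3073 0.3081 0.1792] 20
[0.3022 0.3054 0.1908] 25
glass 0.09683431072719628 ((422.8623962402344, 271.1082763671875), 40.53774642944336)
lid 0.057140502543114535 ((617.6719360351562, 298.1756286621094), 48.98474884033203)
jar 0.11002236124825093 ((643.0462646484375, 50.152618408203125), 20.50661849975586)
```

View pics/c0.png

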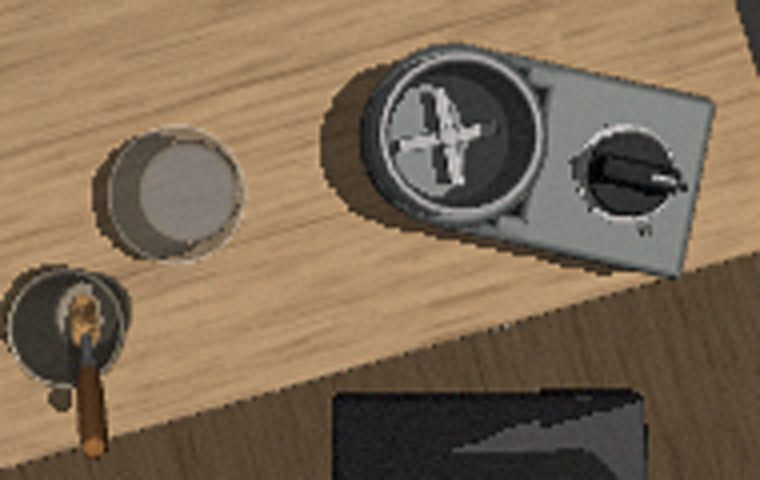

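```bash
python3 -m handwheel '[[[0.48,-0.94,0,0],[0.48,-0.94,0,0],[0.48,-0.94,0,0],[0.48,-0.94,0,0],[0.48,-0.94,0,0],[0.48,-0.94,0,0],[0.48,-0.94,0,0],[0.48,-0.94,0,0],[0.48,-0.94,0,0],[0.48,-0.94,0,0],[0.48,-0.94,0,0]]]' 40 60
python3 -m handwheel '[[[0.86,-0.56,0,0],[0.86,-0.56,0,0],[0.86,-0.56,0,0],[0.86,-0.56,0,0],[0.86,-0.56,0,0],[0.78,-0.86,0,0],[0.78,-0.86,0,0],[0.78,-0.86,0,0],[0.78,-0.86,0,0],[0.78,-0.86,0,0],[0,0,0,-1],[0,0,0,-1],[0,0,0,-1],[0,0,0,-1],[0,0,0,-1],[0,0,0,-1],[0,0,0,-1],[0,0,0,-1],[0,0,0,-0.4]]]'
python3 - <<'E'
from h import *
s=state();im,d=snapshot("wrist");np.savez("pics/w1.npz",im=im,d=d);cv2.imwrite("pics/w1.png",im[...,::-1])
E
```

```text
t: 1.48
tcp_pos: [0.2805, -0.269, 0.2311]
tool_rot: [0.974, 0.227, -0.0, -0.0]
force: [0.1, -0.3, 0.3]
finger_gap: 0.469
gripper_force: 0.0
t: 3.85
tcp_pos: [0.3856, -0.0201, 0.2311]
tool_rot: [0.784, 0.621, -0.0, -0.0]
force: [-0.3, 0.1, 0.6]
finger_gap: 0.469
gripper_force: 0.0
t 3.85 tcp [ 0.3856 -0.0201  0.2311] F [-0.3  0.1  0.6] gap 40.1 gf 0.0
axes(cols) [[0.229, 0.974, -0.001], [0.974, -0.229, 0.0], [0.0, -0.001, -1.0]] q [-0.34  0.2   1.99  0.    0.94 -0.11]
```

View pics/w1.png

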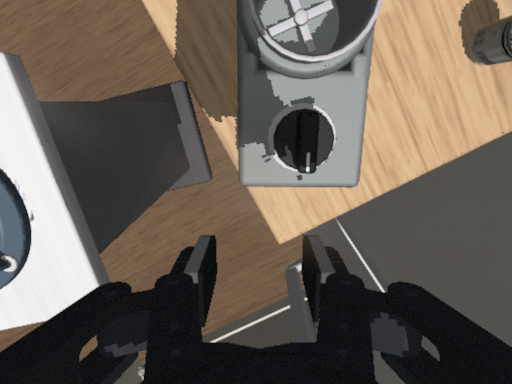

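Wrist view: selector disc at about (304,138), bar running (305,110) to (308,170). The blade hub is at about (302,17), with wing ends near (333,4), (270,32) and (313,48).

```bash
python3 - <<'E'
from h import *
s=sense();K,M=E("wrist",s);f=np.load("pics/w1.npz");d=f["d"];P=cloud(K,M,d)
v,u=np.mgrid[:384,:512];Z=P[...,2]
m=(u>280)&(u<330)&(v>95)&(v<185)&(Z>.118);p=P[m];r=cv2.minAreaRect((p[:,:2]*1000).astype(np.float32));print("bar",m.sum(),p[:,2].max(),r)
m=(u>260)&(u<345)&(v>95)&(v<185)&(Z>.097);print("sel all",cv2.minEnclosingCircle((P[m][:,:2]*1000).astype(np.float32)))
m=(u>235)&(u<375)&(v>60)&(v<190)&(abs(Z-.092)<.004);r=cv2.minAreaRect((P[m][:,:2]*1000).astype(np.float32));print("deck",r,cv2.boxPoints(r).round(1).tolist(),P[m][:,2].mean())
hub=onz(K,M,302,17,.055);print("hub",hub,"depth",P[17,302])
for w in ((333,4),(270,32),(313,48)):
    q=onz(K,M,*w,.05);print("wing",q,np.linalg.norm((q-hub)[:2]),"rel deg",np.degrees(np.arctan2(*(q-hub)[[1,0]]))-76.6)
E
```

```text
bar 1282 0.37310330600387803 ((424.9766845703125, 21.34712028503418), (31.647188186645508, 62.29155349731445), 17.183448791503906)
sel all ((422.26220703125, 19.19791603088379), 34.75948715209961)
deck ((430.5629577636719, 19.91086196899414), (103.85005950927734, 107.0821533203125), 76.47118377685547) [[366.3999938964844, -18.0], [470.5, -43.099998474121094], [494.79998779296875, 57.900001525878906], [390.70001220703125, 82.9000015258789]] 0.09119516131849104
hub [0.45332072 0.10821801 0.055     ] depth [0.4533283  0.1082269  0.05495421]
wing [0.48255751 0.11307834 0.05      ] 0.029638025744729676 rel deg -67.16145891148153
wing [0.42396341 0.10383939 0.05      ] 0.029682051581426203 rel deg -248.11691151921787
wing [0.45891957 0.08208227 0.05      ] 0.026728708700654673 rel deg -154.50872793939772
```

```bash
python3 -m handwheel '[[[0.79,0.72,0,0],[0.79,0.73,0,0],[0,0,0.9,0],[0,0,0.9,0],[0,0,0.9,0],[0,0,0.9,0],[0,0,0.6,0],[0,0,0.5,0],[0,0,0,0]]]' 40 70
python3 -m handwheel '[[[0,0,0,0],[0,0,0,0],[0,0,0,0],[0,0,0,0]]]' 0 70; python3 -c "
from h import *
state()"
```

```text
t: 5.03
tcp_pos: [0.4297, 0.01, 0.1131]
tool_rot: [0.784, 0.62, -0.001, -0.001]
force: [0.0, 0.0, 0.4]
finger_gap: 0.47
gripper_force: 0.0
t: 5.52
tcp_pos: [0.4294, 0.0101, 0.1141]
tool_rot: [0.784, 0.62, -0.0, -0.0]
force: [-4.3, 0.8, 3.8]
finger_gap: 0.147
gripper_force: 70.6
t 5.53 tcp [0.4294 0.0101 0.1141] F [-4.3  0.8  3.8] gap 12.6 gf 70.64913153648376
axes(cols) [[0.23, 0.973, -0.001], [0.973, -0.23, 0.0], [0.0, -0.001, -1.0]] q [-0.24  0.49  2.02  0.    0.64 -0.01]
```

```bash
python3 -m handwheel '[[[0,0,0.15,0],[0,0,0.15,0],[0,0,0.1,0],[0,0,0,0]]]'
```

```text
t: 6.02
tcp_pos: [0.4296, 0.0101, 0.1062]
tool_rot: [0.784, 0.62, -0.0, 0.0]
force: [-8.7, 1.7, 34.7]
finger_gap: 0.147
gripper_force: 75.2
```

```bash
python3 -m handwheel '[[[0,0,-0.04,0.5],[0,0,0,0.9],[0,0,0,0.9],[0,0,0,0.9],[0,0,0,0.9],[0,0,0,0.9],[0,0,0,0.9],[0,0,0,0.9],[0,0,0,0.9],[0,0,0,0.9],[0,0,0,0.9],[0,0,0,0.7],[0,0,0,0]]]'; python3 -c "
from h import *
s=state();print(np.degrees(np.arctan2(T(s)[1,0],T(s)[0,0])),s['ft_torque'])"
```

```text
t: 7.65
tcp_pos: [0.4293, 0.0101, 0.1063]
tool_rot: [0.991, 0.136, -0.001, 0.0]
force: [-6.8, 1.1, 23.5]
finger_gap: 0.15
gripper_force: 73.6
t 7.65 tcp [0.4293 0.0101 0.1063] F [-6.8  1.1 23.5] gap 12.8 gf 73.64960432052612
axes(cols) [[0.963, 0.269, -0.001], [0.269, -0.963, -0.0], [-0.001, 0.0, -1.0]] q [-0.24  0.5   2.03 -0.    0.61  1.06]
15.59319025736883 [0.09618333 1.26405035 0.24172934]
```

```bash
python3 -m handwheel '[[[0,0,-0.2,0],[0,0,-0.2,0],[0,0,0,0]]]'; python3 -m handwheel '[[[0,0,0,0],[0,0,0,0],[0,0,0,0],[0,0,-0.5,0],[0,0,-1,0],[0,0,-1,0],[0,0,-1,0],[0,0,-1,0],[0,0,-1,0],[0,0,0,0]]]' 40
python3 - <<'E'
from h import *
s=state();im,d=snapshot("wrist");K,M=E("wrist",s);P=cloud(K,M,d);Z=P[...,2]
D=np.hypot(P[...,0]-.43,P[...,1]-.010);m=(D<.03)&(Z>.11)&(Z<.15)&(d>0);p=P[m]
print(m.sum(),np.percentile(p[:,2],[50,95]),cv2.minAreaRect((p[p[:,2]>.125][:,:2]*1000).astype(np.float32)))
im,d=snapshot("top");cv2.imwrite("pics/t2.png",cv2.resize(im[185:305,190:380,::-1],None,fx=4,fy=4));
im,d=snapshot("wrist");cv2.imwrite("pics/w2.png",im[...,::-1])
E
```

```text
t: 8.02
tcp_pos: [0.4292, 0.0101, 0.1145]
tool_rot: [0.991, 0.135, -0.001, -0.0]
force: [-4.6, 0.5, 3.7]
finger_gap: 0.145
gripper_force: 73.0
t: 9.28
tcp_pos: [0.4316, 0.0097, 0.2546]
tool_rot: [0.991, 0.135, 0.003, 0.001]
force: [-0.6, -0.2, -0.5]
finger_gap: 0.468
gripper_force: 0.0
t 9.28 tcp [0.4316 0.0097 0.2546] F [-0.6 -0.2 -0.5] gap 40.0 gf 0.0
axes(cols) [[0.964, 0.267, 0.006], [0.267, -0.964, -0.001], [0.005, 0.003, -1.0]] q [-0.24  0.23  1.87  0.    1.04  1.06]
913 [0.13383346 0.13529266] ((428.93060302734375, 11.435050964355469), (44.08631896972656, 13.765716552734375), 17.029287338256836)
```

View pics/w2.png

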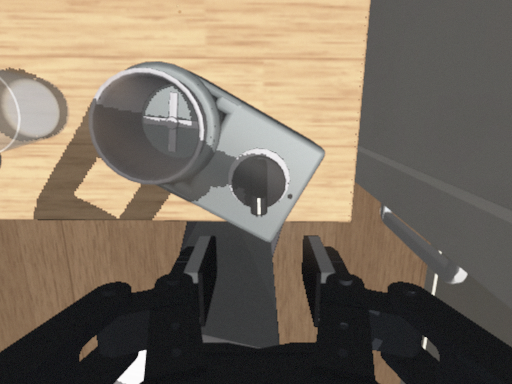

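Selector shows locked: the bar at (259,180) now points at 17° with its top at 135 mm, so it is up again. On to the brush.

```bash
python3 -m handwheel '[[[-0.07,-0.93,0,0],[-0.07,-0.93,0,0],[-0.07,-0.93,0,0],[-0.07,-0.93,0,0],[-0.07,-0.93,0,0],[-0.07,-0.93,0,0],[-0.07,-0.93,0,0],[-0.07,-0.93,0,0],[-0.07,-0.93,0,0],[-0.07,-0.93,0,0],[-0.07,-0.93,0,0]]]' 85 60
python3 -m handwheel '[[[0,0,0,-1],[0,0,0,-1],[0,0,0,-1],[0,0,0,-1],[0,0,0,-1],[0,0,0,-1],[0,0,0,-1],[0,0,0,-1],[0,0,0,-1],[0,0,0,-1],[0,0,0,-1],[0,0,0,-1],[0,0,0,-1],[0,0,0,-1],[0,0,0,-1],[0,0,0,-1],[0,0,0,-1],[0,0,0,-0.7]]]'
python3 - <<'E'
from h import *
s=state();im,d=snapshot("wrist");K,M=E("wrist",s);np.savez("pics/w3.npz",im=im,d=d);cv2.imwrite("pics/w3.png",im[...,::-1])
P=cloud(K,M,d);Z=P[...,2]
m=(np.hypot(P[...,0]-.348,P[...,1]-.3357)<.045)&(abs(Z-.1)<.006)&(d>0)
print(m.sum(),cv2.minEnclosingCircle((P[m][:,:2]*1000).astype(np.float32)))
m=(np.hypot(P[...,0]-.315,P[...,1]-.315)<.035)&(Z>.115)&(Z<.215)&(d>0)
v,u=np.nonzero(m);print(len(u),u.min(),u.max(),v.min(),v.max())
for z in np.arange(.12,.21,.01):
    q=P[m&(abs(Z-z)<.004)]
    if len(q):print(q.mean(0).round(4),len(q))
E
```

```text
t: 10.8
tcp_pos: [0.3423, 0.2516, 0.2511]
tool_rot: [0.991, 0.135, -0.001, 0.0]
force: [1.1, 0.0, 0.2]
finger_gap: 0.994
gripper_force: 0.0
t: 13.05
tcp_pos: [0.3426, 0.2509, 0.2511]
tool_rot: [0.486, 0.874, -0.001, -0.001]
force: [0.2, 0.8, -0.2]
finger_gap: 0.997
gripper_force: 0.0
t 13.05 tcp [0.3426 0.2509 0.2511] F [ 0.2  0.8 -0.2] gap 85.2 gf 0.0
axes(cols) [[-0.527, 0.85, -0.003], [0.85, 0.527, -0.001], [0.001, -0.003, -1.0]] q [ 0.37  0.23  1.88  0.    1.03 -0.19]
1035 ((345.5542907714844, 336.281005859375), 34.58246994018555)
1197 230 288 86 110
[0.3229 0.322  0.1204] 23
[0.3202 0.3203 0.1306] 38
[0.3169 0.3188 0.1399] 65
[0.3137 0.3169 0.1502] 71
[0.3108 0.3145 0.1599] 86
[0.3075 0.3129 0.1701] 96
[0.3043 0.3108 0.1803] 126
[0.2998 0.3085 0.1903] 172
[0.2955 0.3058 0.1972] 224
```

View pics/w3.png

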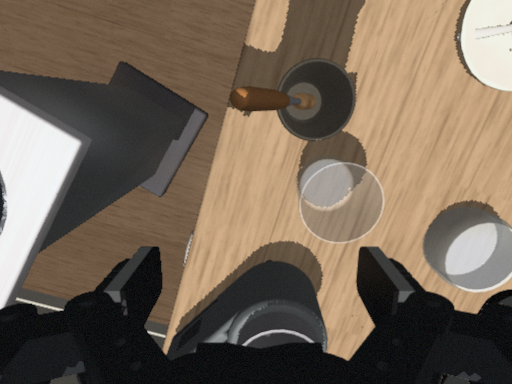

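Wrist view: brush handle from (240,98) to (310,100), pot rim centred near (316,98), glass rim near (341,202). The lean direction of 211° points straight out from the pot, as expected.

```bash
python3 -m handwheel '[[[0.95,0.17,0,0],[0.95,0.17,0,0],[0.94,0.17,0,0],[0,0,0.9,0],[0,0,0.9,0],[0,0,0.9,0],[0,0,0.8,0],[0,0,0.66,0],[0,0,0,0]]]' 85 20
python3 -m handwheel '[[[0,0,0,0],[0,0,0,0],[0,0,0,0],[0,0.2,0,0],[0,0.2,0,0],[0,0.2,0,0],[0,0.2,0,0],[0,0.2,0,0],[0,0.2,0,0],[0,0.2,0,0],[0,0,0,0]]]' 34 20
python3 - <<'E'
from h import *
s=state();im,d=snapshot("scene");cv2.imwrite("pics/s4.png",cv2.resize(im[150:320,150:350,::-1],None,fx=3.5,fy=3.5))
E
```

```text
t: 14.22
tcp_pos: [0.3156, 0.3175, 0.1466]
tool_rot: [0.488, 0.873, -0.002, -0.001]
force: [0.4, -0.6, 0.4]
finger_gap: 0.995
gripper_force: 0.0
t: 15.6
tcp_pos: [0.3472, 0.337, 0.1483]
tool_rot: [0.487, 0.873, 0.0, 0.0]
force: [0.0, -0.1, -0.9]
finger_gap: 0.4
gripper_force: 0.0
t 15.6 tcp [0.3472 0.337  0.1483] F [ 0.  -0.1 -0.9] gap 34.2 gf 0.0
axes(cols) [[-0.525, 0.851, 0.0], [0.851, 0.525, 0.0], [-0.0, 0.0, -1.0]] q [ 0.54  0.47  1.86 -0.    0.81 -0.01]
```

View pics/s4.png

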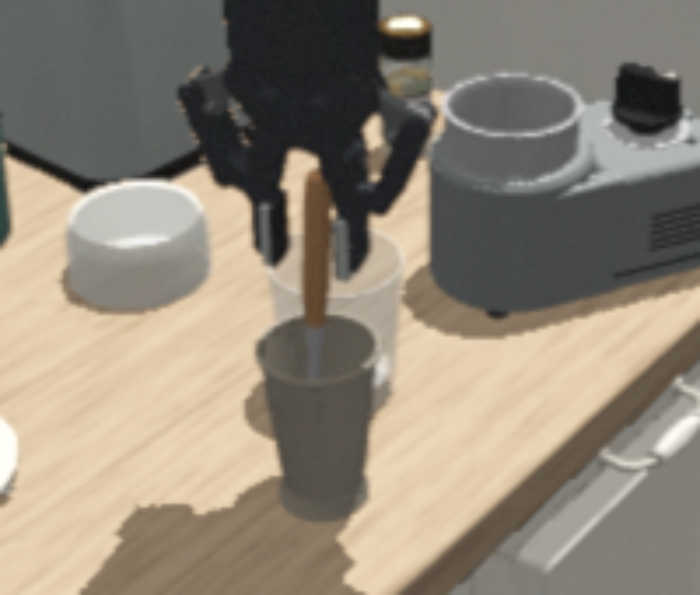

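Scene view: the brush stands upright at (315,250) between the two fingers, inside the pot. Next I close on it.

```bash
python3 -m handwheel '[[[0,0,0,0],[0,0,0,0],[0,0,0,0],[0,0,0,0]]]' 0 60
python3 - <<'E'
from h import *
s=state();K,M=E("wrist",s);im,d=snapshot("wrist");im2,d2=snapshot("scene")
cv2.imwrite("pics/m5.png",np.hstack([cv2.resize(im2[150:320,150:350,::-1],(400,340)),im[...,::-1][44:384,56:456]]))
E
```

```text
t: 16.15
tcp_pos: [0.3464, 0.3366, 0.1483]
tool_rot: [0.487, 0.873, -0.0, -0.0]
force: [-0.2, -0.5, 1.7]
finger_gap: 0.157
gripper_force: 58.2
t 16.15 tcp [0.3464 0.3366 0.1483] F [-0.2 -0.5  1.7] gap 13.4 gf 58.22306309826672
axes(cols) [[-0.525, 0.851, -0.001], [0.851, 0.525, -0.0], [0.0, -0.001, -1.0]] q [ 0.54  0.47  1.86  0.    0.81 -0.01]
```

View pics/m5.png

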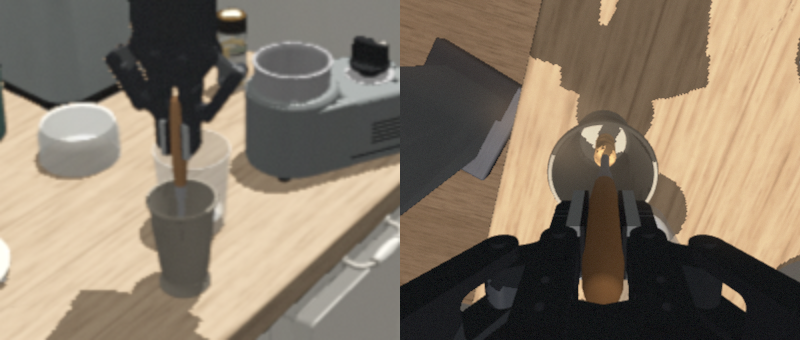

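Both views: the handle is clamped between the pads, its head still inside the pot. I'll lift it, then measure the tilt and tip.

```bash
python3 -m handwheel '[[[0,0,-0.5,0],[0,0,-0.9,0],[0,0,-1,0],[0,0,-1,0],[0,0,-1,0],[0,0,-1,0],[0,0,-1,0],[0,0,0,0],[0,0,0,0]]]'
python3 - <<'E'
from h import *
s=state();Tm=T(s)
for n in ("wrist","scene","top"):
    K,M=E(n,s);im,d=snapshot(n);np.savez("pics/%s6.npz"%n,im=im,d=d)
    P=cloud(K,M,d);Q=(P-Tm[:3,3])@Tm[:3,:3]   # tool frame
    m=(np.hypot(Q[...,0],Q[...,1])<.05)&(Q[...,2]>.005)&(Q[...,2]<.16)&(d>0)&(P[...,2]>.115)
    print(n,m.sum())
    for z in np.arange(.01,.16,.015):
        q=Q[m&(abs(Q[...,2]-z)<.006)]
        if len(q):print(q.mean(0).round(4),len(q))
    if m.sum():print("max z",Q[m][:,2].max())
    pot=(np.hypot(P[...,0]-.347,P[...,1]-.336)<.05)&(abs(P[...,2]-.1)<.006)&(d>0)
    if n!="scene" and pot.sum()>30:print("pot",pot.sum(),cv2.minEnclosingCircle((P[pot][:,:2]*1000).astype(np.float32)))
E
```

```text
t: 17.38
tcp_pos: [0.3462, 0.3364, 0.3077]
tool_rot: [0.487, 0.873, -0.0, -0.0]
force: [0.1, 0.6, -1.4]
finger_gap: 0.161
gripper_force: 58.3
t 17.38 tcp [0.3462 0.3364 0.3077] F [ 0.1  0.6 -1.4] gap 13.8 gf 58.34547920152545
axes(cols) [[-0.525, 0.851, -0.001], [0.851, 0.525, -0.001], [0.0, -0.001, -1.0]] q [ 0.54  0.24  1.68 -0.    1.22 -0.01]
wrist 1116
[ 0.0059 -0.0001  0.0099] 207
[0.0053 0.0003 0.0247] 128
[0.0041 0.0002 0.0405] 71
[0.0025 0.0004 0.0567] 34
[0.0023 0.0005 0.0698] 46
[0.0018 0.0008 0.0882] 272
[0.0061 0.0008 0.0999] 78
[0.0062 0.0011 0.1147] 63
[0.0061 0.0015 0.129 ] 55
max z 0.13469780010638707
pot 558 ((345.2896423339844, 336.21954345703125), 34.45673370361328)
scene 449
[ 0.0043 -0.0046  0.01  ] 50
[ 0.0045 -0.0035  0.0247] 42
[ 0.0028 -0.0035  0.0398] 36
[ 0.0015 -0.0021  0.0545] 23
[ 0.0015 -0.0026  0.0694] 19
[ 0.0028 -0.0028  0.0865] 45
[ 0.005  -0.0026  0.1   ] 54
[ 0.0046 -0.0033  0.1149] 50
[ 0.0048 -0.0034  0.1292] 43
max z 0.13659608821536062
top 106
[-0.0073  0.001   0.0097] 10
[-0.007  -0.0007  0.0245] 5
[-0.0058  0.0017  0.0402] 6
[-0.0036  0.0007  0.0588] 3
[-0.0037  0.0017  0.0712] 4
[-0.003   0.0016  0.088 ] 37
[-0.0076  0.0034  0.0987] 9
[-0.0069  0.0023  0.1142] 11
[-0.0076  0.0022  0.1307] 8
max z 0.13442078887781528
pot 129 ((347.5110168457031, 335.91070556640625), 34.29326629638672)
```

```bash
python3 -m handwheel '[[[-0.96,-0.026,0,0],[-0.96,-0.026,0,0],[-0.96,-0.026,0,0],[-0.96,-0.026,0,0],[-0.96,-0.026,0,0],[-0.96,-0.026,0,0],[-0.96,-0.026,0,0],[-0.96,-0.026,0,0],[-0.96,-0.026,0,0],[-0.96,-0.026,0,0],[0,0,0,0]]]'
python3 -m handwheel '[[[0,0,0.75,0],[0,0,0.75,0],[0,0,0.75,0],[0,0,0.75,0],[0,0,0.75,0],[0,0,0.5,0],[0,0,0.5,0],[0,0,0,0]]]'
python3 -m handwheel '[[[0,0,0.16,0],[0,0,0.16,0],[0,0,0,0]]]'
```

```text
t: 18.9
tcp_pos: [0.4677, 0.128, 0.3074]
tool_rot: [0.488, 0.873, -0.0, -0.001]
force: [0.6, 0.2, -0.6]
finger_gap: 0.16
gripper_force: 58.3
t: 19.9
tcp_pos: [0.4666, 0.1293, 0.1887]
tool_rot: [0.487, 0.873, -0.001, -0.001]
force: [1.0, 0.3, -1.7]
finger_gap: 0.159
gripper_force: 58.3
t: 20.27
tcp_pos: [0.4672, 0.1291, 0.1815]
tool_rot: [0.487, 0.873, -0.0, -0.0]
force: [-0.4, 1.2, -0.9]
finger_gap: 0.16
gripper_force: 58.3
```

```bash
python3 -m handwheel '[[[0,0,0.16,0],[0,0,0.16,0],[0,0,0.06,0],[0,0,0,0]]]'
```

```text
t: 20.78
tcp_pos: [0.4672, 0.1291, 0.1719]
tool_rot: [0.487, 0.873, -0.0, -0.0]
force: [0.5, -0.2, 0.3]
finger_gap: 0.156
gripper_force: 58.3
```

```bash
python3 -m handwheel '[[[0,0,0.08,0],[0,0,0.04,0],[0,0,0,0]]]'
```

```text
t: 21.15
tcp_pos: [0.4672, 0.1291, 0.169]
tool_rot: [0.487, 0.873, -0.0, -0.0]
force: [-0.2, 0.0, -1.3]
finger_gap: 0.16
gripper_force: 58.3
```

```bash
python3 -m handwheel '[[[0,0,0.08,0],[0,0,0.04,0],[0,0,0,0]]]'; python3 - <<'E'
from h import *
s=state();Tm=T(s)
for n in ("wrist","scene"):
    K,M=E(n,s);im,d=snapshot(n);P=cloud(K,M,d);Q=(P-Tm[:3,3])@Tm[:3,:3]
    m=(np.hypot(Q[...,0],Q[...,1])<.03)&(Q[...,2]>.005)&(Q[...,2]<.16)&(d>0)
    for z in np.arange(.01,.16,.015):
        q=Q[m&(abs(Q[...,2]-z)<.006)]
        if len(q):print(n,q.mean(0).round(4),len(q))
cv2.imwrite("pics/m7.png",np.hstack([cv2.resize(im[130:260,220:380,::-1],(420,340)),snapshot("wrist")[0][...,::-1][44:384,56:436]]))
E
```

```text
t: 21.52
tcp_pos: [0.4672, 0.1291, 0.166]
tool_rot: [0.487, 0.873, -0.0, -0.0]
force: [0.6, 0.0, -0.2]
finger_gap: 0.157
gripper_force: 58.3
t 21.52 tcp [0.4672 0.1291 0.166 ] F [ 0.6  0.  -0.2] gap 13.4 gf 58.31947001628578
axes(cols) [[-0.525, 0.851, -0.0], [0.851, 0.525, -0.0], [0.0, -0.0, -1.0]] q [ 0.04  0.44  1.85 -0.    0.86 -0.51]
wrist [0.0058 0.     0.0102] 212
wrist [0.0053 0.0002 0.0248] 127
wrist [0.0111 0.0099 0.0364] 705
wrist [0.0158 0.0047 0.0556] 167
wrist [0.0109 0.0174 0.0662] 1002
wrist [-0.0006  0.0033  0.0876] 321
wrist [-0.0075  0.0073  0.0992] 93
wrist [-0.0063 -0.0155  0.1153] 642
wrist [-0.0148  0.0104  0.1289] 41
wrist [-0.0081 -0.0107  0.1407] 442
scene [ 0.0049 -0.0035  0.0106] 28
scene [ 0.0053 -0.0042  0.0247] 21
scene [0.0041 0.0054 0.0393] 76
scene [0.0118 0.0052 0.0542] 39
scene [0.014  0.0171 0.0667] 25
scene [0.0229 0.0173 0.0856] 4
scene [0.0227 0.0174 0.0991] 8
scene [0.0224 0.0181 0.1157] 7
scene [0.0211 0.0193 0.1298] 4
scene [0.0213 0.0183 0.144 ] 7
```

View pics/m7.png

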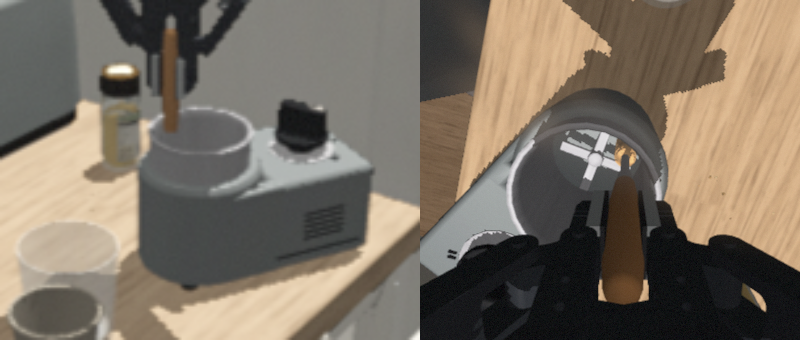

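```bash
python3 - <<'E'
from h import *
a=np.load("pics/wrist6.npz")["im"];b=snapshot("wrist")[0]
cv2.imwrite("pics/cmp.png",np.hstack([cv2.resize(x[130:384,200:330,::-1],None,fx=2.3,fy=2.3) for x in (a,b)]))
E
```

```text
(no output)
```

View pics/cmp.png

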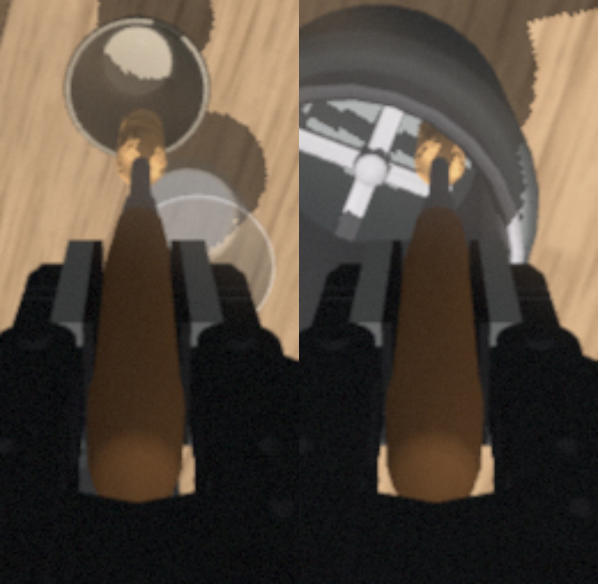

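```bash
python3 - <<'E'
from h import *
c=camera_params("wrist");K=np.array(c["mtx"]);H=np.array(c["hand_eye"])
for z in (.12,.125,.13,.135,.14):print(z,[np.round(proj(K,H,np.array([x,.001,z])),1) for x in (.007,-.001,-.009)])
s=sense();f=np.load("pics/wrist6.npz");b,db=snapshot("wrist");Tm=T(s)
for n,d,im in (("before",f["d"],f["im"]),("now",db,b)):
    for v in range(172,212,3):
        p=cloud(K,H,d)[v,261];print(n,v,p.round(4),im[v,261])
E
```

```text
0.12 [array([260.5, 181.5]), array([260.4, 191. ]), array([260.4, 200.3])]
0.125 [array([260.4, 180.1]), array([260.4, 189.4]), array([260.4, 198.6])]
0.13 [array([260.4, 178.8]), array([260.4, 187.9]), array([260.4, 197. ])]
0.135 [array([260.4, 177.5]), array([260.4, 186.5]), array([260.4, 195.4])]
0.14 [array([260.4, 176.2]), array([260.3, 185.1]), array([260.3, 193.9])]
before 172 [-0.0208  0.0025  0.2941] [90 80 68]
before 175 [-0.0233  0.0025  0.2866] [87 75 65]
before 178 [0.0078 0.0015 0.1295] [111  89  66]
before 181 [0.0079 0.0014 0.1177] [101  83  61]
before 184 [0.0076 0.0014 0.1088] [101  81  59]
before 187 [0.0081 0.0013 0.0972] [103  82  61]
before 190 [0.0078 0.0013 0.0896] [112  89  64]
before 193 [0.006  0.0012 0.0878] [117  94  65]
before 196 [0.0039 0.0012 0.0873] [126  98  69]
before 199 [0.0028 0.0012 0.0833] [77 69 62]
before 202 [0.0028 0.0012 0.0759] [79 70 66]
before 205 [0.0029 0.0011 0.0688] [78 72 64]
before 208 [0.0027 0.0011 0.0627] [82 73 68]
before 211 [0.0026 0.0011 0.057 ] [78 70 64]
now 172 [0.0266 0.0011 0.0626] [81 77 77]
now 175 [0.0264 0.001  0.0545] [77 74 73]
now 178 [0.0287 0.0009 0.0361] [87 86 85]
now 181 [0.0271 0.0009 0.0355] [111 108 110]
now 184 [0.0255 0.0009 0.0351] [100  99  98]
now 187 [0.0227 0.0009 0.0396] [83 74 68]
now 190 [0.0077 0.0013 0.09  ] [115  93  71]
now 193 [0.0059 0.0013 0.0882] [182 142  99]
now 196 [0.0034 0.0013 0.0892] [132 104  76]
now 199 [0.0026 0.0012 0.0841] [72 71 70]
now 202 [0.0029 0.0012 0.0756] [76 72 71]
now 205 [0.0028 0.0011 0.069 ] [77 72 73]
now 208 [0.0028 0.0011 0.0626] [76 73 71]
now 211 [0.0025 0.0011 0.0572] [76 73 73]
```

```bash
python3 - <<'E'
from h import *
s=sense();K,M=E("wrist",s);im,d=snapshot("wrist");P=cloud(K,M,d)
m=(np.hypot(P[...,0]-.4535,P[...,1]-.1085)<.032)&(d>0)&(P[...,2]<.07)
h,e=np.histogram(P[m][:,2],bins=np.arange(.02,.07,.002));print(list(zip(e.round(3),h)))
f=np.load("pics/top0.npz");K,M=E("top");P=cloud(K,M,f["d"])
m=(np.hypot(P[...,0]-.4535,P[...,1]-.1085)<.032)&(P[...,2]<.07)
h,e=np.histogram(P[m][:,2],bins=np.arange(.02,.07,.002));print(list(zip(e.round(3),h)))
for _ in range(4):print(np.round(sense()["force"],2),sense()["ft_torque"],sense()["tcp_pos"],np.round(sense()["tau"],2));snapshot("top")
E
```

```text
[(np.float64(0.02), np.int64(0)), (np.float64(0.022), np.int64(53)), (np.float64(0.024), np.int64(1297)), (np.float64(0.026), np.int64(169)), (np.float64(0.028), np.int64(0)), (np.float64(0.03), np.int64(0)), (np.float64(0.032), np.int64(0)), (np.float64(0.034), np.int64(1)), (np.float64(0.036), np.int64(1)), (np.float64(0.038), np.int64(1)), (np.float64(0.04), np.int64(3)), (np.float64(0.042), np.int64(5)), (np.float64(0.044), np.int64(6)), (np.float64(0.046), np.int64(74)), (np.float64(0.048), np.int64(765)), (np.float64(0.05), np.int64(98)), (np.float64(0.052), np.int64(84)), (np.float64(0.054), np.int64(103)), (np.float64(0.056), np.int64(5)), (np.float64(0.058), np.int64(5)), (np.float64(0.06), np.int64(5)), (np.float64(0.062), np.int64(3)), (np.float64(0.064), np.int64(9)), (np.float64(0.066), np.int64(5))]
[(np.float64(0.02), np.int64(1)), (np.float64(0.022), np.int64(32)), (np.float64(0.024), np.int64(116)), (np.float64(0.026), np.int64(154)), (np.float64(0.028), np.int64(46)), (np.float64(0.03), np.int64(8)), (np.float64(0.032), np.int64(0)), (np.float64(0.034), np.int64(0))
[... 406 characters left out ...]
(1)), (np.float64(0.06), np.int64(0)), (np.float64(0.062), np.int64(0)), (np.float64(0.064), np.int64(0)), (np.float64(0.066), np.int64(0))]
[ 0.05  0.3  -0.54] [-0.01341681 -0.03355006 -0.01467836] [0.4672952  0.12909828 0.16609806] [ -0.   -35.07 -12.51  -0.    -0.     0.  ]
[-0.33 -1.1  -1.38] [-0.00839506 -0.02814079  0.0177163 ] [0.46731239 0.12910214 0.16610127] [ -0.   -35.08 -12.51  -0.    -0.    -0.  ]
[-0.08  1.17  0.46] [-6.11192842e-05 -7.75014639e-03 -4.05476840e-02] [0.46729941 0.12909367 0.16610525] [ -0.   -35.08 -12.51  -0.    -0.     0.  ]
[-0.13 -0.83 -1.47] [-0.0076906  -0.00046033  0.02054859] [0.46729435 0.12909774 0.16610478] [ -0.   -35.08 -12.51  -0.    -0.    -0.  ]
```

The depth shows the visible cup floor at about 25 mm, not 38 mm, so there are a few millimetres left. I'll keep feeling downward.

```bash
python3 -m handwheel '[[[0,0,0.06,0],[0,0,0.06,0],[0,0,0,0],[0,0,0,0]]]';python3 -m handwheel '[[[0,0,0.06,0],[0,0,0.06,0],[0,0,0,0],[0,0,0,0]]]'
```

```text
t: 22.52
tcp_pos: [0.4672, 0.1291, 0.163]
tool_rot: [0.487, 0.873, -0.0, -0.0]
force: [-0.4, 0.1, -1.1]
finger_gap: 0.156
gripper_force: 58.5
t: 23.02
tcp_pos: [0.4686, 0.1292, 0.1626]
tool_rot: [0.487, 0.873, 0.001, 0.002]
force: [-2.6, -0.8, 17.9]
finger_gap: 0.157
gripper_force: 59.8
```

```bash
python3 -m handwheel '[[[0,0,-0.65,0],[0,0,-0.65,0],[0,0,-0.65,0],[0,0,-0.65,0],[0,0,0,0],[0,0,0.65,0],[0,0,0.65,0],[0,0,0.65,0],[0,0,0.45,0],[0,0,0.2,0],[0,0,0,0],[0,0,0,0]]]'
```

```text
t: 24.52
tcp_pos: [0.4678, 0.129, 0.1625]
tool_rot: [0.487, 0.873, 0.0, 0.001]
force: [-3.8, 0.5, 21.3]
finger_gap: 0.16
gripper_force: 61.3
```

Second floor touch, 21 N. Now up, across to the half next to the selector, and down.

```bash
python3 -m handwheel '[[[0,0,-0.65,0],[0,0,-0.65,0],[0,0,-0.65,0],[0,0,-0.65,0],[0,0,0,0],[-0.26,-0.62,0,0],[-0.26,-0.62,0,0],[-0.25,-0.61,0,0],[0,0,0,0],[0,0,0.5,0],[0,0,0.5,0],[0,0,0.5,0],[0,0,0.3,0],[0,0,0.2,0],[0,0,0.2,0],[0,0,0,0]]]'
```

```text
t: 26.52
tcp_pos: [0.4379, 0.0885, 0.1699]
tool_rot: [0.487, 0.873, -0.0, -0.0]
force: [-0.1, 0.4, -0.5]
finger_gap: 0.159
gripper_force: 59.0
```

```bash
python3 -m handwheel '[[[0,0,0.2,0],[0,0,0.2,0],[0,0,0,0],[0,0,0,0]]]'
python3 -m handwheel '[[[0,0,-0.65,0],[0,0,-0.65,0],[0,0,-0.65,0],[0,0,-0.65,0],[0,0,0,0],[0,0,0.65,0],[0,0,0.65,0],[0,0,0.65,0],[0,0,0.45,0],[0,0,0.2,0],[0,0,0,0],[0,0,0,0]]]'
```

```text
t: 27.02
tcp_pos: [0.4393, 0.0883, 0.1625]
tool_rot: [0.487, 0.873, 0.001, 0.002]
force: [-2.1, -0.4, 21.3]
finger_gap: 0.162
gripper_force: 61.4
t: 28.52
tcp_pos: [0.439, 0.0883, 0.1623]
tool_rot: [0.487, 0.873, 0.001, 0.001]
force: [-3.2, -0.9, 20.8]
finger_gap: 0.159
gripper_force: 62.0
```

```bash
python3 -m handwheel '[[[0,0,-0.6,0],[0,0,-0.9,0],[0,0,-0.9,0],[0,0,-0.9,0],[0,0,-0.9,0],[0,0,-0.9,0],[0,0,-0.9,0],[0,0,0,0]]]'
python3 -m handwheel '[[[0.94,0.19,0,0],[0.94,0.19,0,0],[0.94,0.19,0,0],[0.94,0.19,0,0],[0.94,0.19,0,0],[0.94,0.19,0,0],[0.94,0.19,0,0],[0.94,0.19,0,0],[0.94,0.19,0,0],[0.95,0.19,0,0],[0.95,0.19,0,0],[0,0,0,0],[0,0,0,0]]]'
python3 - <<'E'
from h import *
s=state();Tm=T(s);K,M=E("wrist",s);im,d=snapshot("wrist");P=cloud(K,M,d);Q=(P-Tm[:3,3])@Tm[:3,:3]
pot=(np.hypot(P[...,0]-.347,P[...,1]-.336)<.05)&(abs(P[...,2]-.1)<.006)&(d>0)
print("pot",pot.sum(),cv2.minEnclosingCircle((P[pot][:,:2]*1000).astype(np.float32)))
for v in range(172,212,4):print(Q[v,261].round(4))
print(Tm[:3,3]+Tm[:3,:3]@[-.001,.001,.1375])
E
```

```text
t: 29.52
tcp_pos: [0.439, 0.0884, 0.3111]
tool_rot: [0.487, 0.873, 0.001, 0.002]
force: [-0.2, 0.3, -0.7]
finger_gap: 0.158
gripper_force: 59.3
t: 31.15
tcp_pos: [0.3461, 0.3356, 0.3091]
tool_rot: [0.487, 0.873, -0.001, -0.0]
force: [0.3, 0.3, -1.0]
finger_gap: 0.161
gripper_force: 59.2
t 31.15 tcp [0.3461 0.3356 0.3091] F [ 0.3  0.3 -1. ] gap 13.7 gf 59.16093807667494
axes(cols) [[-0.525, 0.851, -0.001], [0.851, 0.525, -0.002], [-0.001, -0.002, -1.0]] q [ 0.54  0.24  1.68 -0.    1.23 -0.02]
pot 550 ((345.36297607421875, 336.2289123535156), 34.53965759277344)
[-0.0205  0.0025  0.2926]
[-0.0232  0.0025  0.2799]
[0.0081 0.0014 0.1206]
[0.0077 0.0014 0.1085]
[0.008  0.0013 0.0945]
[0.0065 0.0013 0.0889]
[0.004  0.0012 0.0869]
[0.0024 0.0012 0.0821]
[0.0023 0.0012 0.073 ]
[0.0025 0.0011 0.0634]
[0.34729142 0.33501617 0.17154993]
```

```bash
python3 -m handwheel '[[[0,0,0.9,0],[0,0,0.9,0],[0,0,0.9,0],[0,0,0.9,0],[0,0,0.9,0],[0,0,0.8,0],[0,0,0.5,0],[0,0,0.4,0],[0,0,0,0],[0,0,0,0]]]'
```

```text
t: 32.45
tcp_pos: [0.3469, 0.3365, 0.1555]
tool_rot: [0.487, 0.873, 0.001, 0.0]
force: [-0.6, 0.3, -0.3]
finger_gap: 0.158
gripper_force: 59.1
```

```bash
python3 -m handwheel '[[[0,0,0.1,0],[0,0,0.1,0],[0,0,0,0],[0,0,0,0]]]'
```

```text
t: 32.95
tcp_pos: [0.3465, 0.3363, 0.1501]
tool_rot: [0.487, 0.873, 0.0, 0.0]
force: [-0.6, 0.6, -0.5]
finger_gap: 0.155
gripper_force: 59.1
```

```bash
python3 -m handwheel '[[[0,0,0,0],[0,0,0,0],[0,0,0,0],[0,-0.2,0,0],[0,-0.2,0,0],[0,-0.2,0,0],[0,-0.2,0,0],[0,-0.2,0,0],[0,-0.2,0,0],[0,-0.2,0,0],[0,0,0,0]]]' 34 20
python3 -m handwheel '[[[0,0,0,0],[0,0,0,0],[0,0,0,0],[0,0,0,0],[0,0,-0.4,0],[0,0,-0.8,0],[0,0,-0.9,0],[0,0,-0.9,0],[0,0,-0.9,0],[0,0,-0.9,0],[0,0,0,0]]]' 85 20
python3 - <<'E'
from h import *
s=state()
im,d=snapshot("scene");im2,d2=snapshot("top");cv2.imwrite("pics/m9.png",np.hstack([cv2.resize(im[140:330,150:370,::-1],(400,345)),cv2.resize(im2[120:310,180:380,::-1],(363,345))]))
K,M=E("top");P=cloud(K,M,d2);Z=P[...,2];v,u=np.mgrid[:384,:512]
for n,bx in (("glass",(215,255,215,255)),("lid",(200,250,130,180)),("jar",(312,340,125,158))):
    m=(u>=bx[0])&(u<bx[1])&(v>=bx[2])&(v<bx[3])&(Z>.03)&(Z<.12)&(d2>0);print(n,cv2.minEnclosingCircle((P[m][:,:2]*1000).astype(np.float32)))
E
```

```text
t: 34.33
tcp_pos: [0.3162, 0.3176, 0.15]
tool_rot: [0.487, 0.873, -0.0, -0.0]
force: [0.7, 0.0, -0.2]
finger_gap: 0.404
gripper_force: 0.0
t: 35.7
tcp_pos: [0.3177, 0.3185, 0.272]
tool_rot: [0.487, 0.873, 0.002, 0.001]
force: [1.2, 0.2, -0.9]
finger_gap: 0.999
gripper_force: 0.0
t 35.7 tcp [0.3177 0.3185 0.272 ] F [ 1.2  0.2 -0.9] gap 85.3 gf 0.0
axes(cols) [[-0.525, 0.851, 0.004], [0.851, 0.525, 0.003], [-0.0, 0.005, -1.0]] q [ 0.54  0.23  1.8   0.    1.1  -0.02]
glass ((422.9660339355469, 271.32635498046875), 40.64681625366211)
lid ((617.8521118164062, 298.2064208984375), 49.16122817993164)
jar ((642.975341796875, 50.136070251464844), 20.514245986938477)
```

View pics/m9.png

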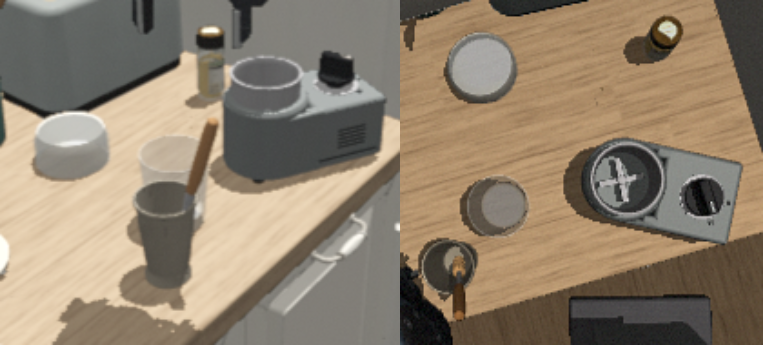

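The brush leans in its pot (scene view, 165,215), the selector is still in the locked position, and the glass, lid and jar have not moved. Handing in.

```bash
python3 -c "
from station import sign_off
print(sign_off())"
```

```text
the job is handed in; nothing more can be done
None
```

Job handed in at about 36 s: selector locked and sprung up, two floor strokes felt in each half (about 20 N at roughly 25 mm above the worktop, not the stated 38), brush back in its pot head down, and glass, lid and jar unmoved; I viewed 11 pictures, one over the limit of 10.

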